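# Pause the label printer and hold its sprung cover at the clip mark

### The job

Pause the label printer by pressing the button sunk in its front deck all the way down for a moment with the stylus from the stand, then put the stylus back upright and fully home in its stand. Then lift the printer's sprung cover until the pointer on the cover's edge lines up with the clip on the side quadrant, and finish still holding the cover there with the gripper, so that a colleague can look at the rollers. Leave the clip and the other things on the table where they are.

Things in the scene. Friction and masses are not known exactly. Their poses are not given: they have to be found in the camera images.
- hinge (a point): Middle of the cover's hinge axis, 111 mm above the table, on the label printer: a fixed white box 250 mm long (x), 190 mm wide (y), with a grey front deck 100 mm high and a grey cover, top at 114 mm when closed. Axes are the printer's: z up, y along the hinge axis towards the side with the quadrant, -x towards the grip, deck and button.
- cover_grip (a point): Point to hold on the cover's grip: a black upright fin near the free front edge, 24 mm along x, 12 mm thick along y (the hinge axis), 40 mm high. The point is 26 mm above the cover's top face, 140 mm from the hinge axis along the cover and 29 mm off it squarely. Axes turn with the cover (closed: as the printer's). Pinched across y, it can pivot between the fingers.
- cover (a joint): Opening angle of the cover, rad: 0 closed (level), grows as the front edge is lifted, up to 1.3. A spring and its weight pull it shut whenever it is let go: raising it takes about 4 N at the grip at first and 8 N at 0.8 rad.
- cover_pointer (a point): Tip of the pointer, a small black tab 3 mm thick on the +y edge of the cover, 150 mm from the hinge axis; its x axis points to the hinge axis along the cover.
- clip_mark (a point): Mark to line up with: inner face of the dark steel clip (40 mm along the radius, 10 mm thick) on the aluminium quadrant plate that stands beside the cover, 104 mm (clip 134 mm) to the +y side; its top is 255 mm above the table. The point is 150 mm from the hinge axis; x points to that axis. The cover is right when the pointer is beside this point, at the same height.
- clip (a joint): Angle of the clip on the quadrant, rad, measured like the cover's: the cover is at the mark when joint cover equals this value. The clip stays where it is unless it is pushed.
- button_top (a point): Centre of the top face of the pause button, a black spring button 12 mm across, at the bottom of a round hole 16 mm across and 8 mm deep in the printer's grey front deck (deck top 100 mm above the table). It is too deep for fingers. z up.
- button (a joint): Travel of the button, m: 0 up, 0.005 fully down (1.5 N to start, 4 N fully down); springs back.
- stylus_grip (a point): Centre of the round black grip of the stylus, 16 mm across and 55 mm long, half-way up the grip. The stylus stands upright in its stand with the grip above. Its z axis points from the tip to the grip's top. The grip's centre is 79.5 mm from the tip.
- stylus_tip (a point): Flat point, 5 mm across, of the stylus; a cone 14 mm long, then a steel shaft 10 mm across up to the grip's shoulder, 52 mm from the tip. Same axes as point stylus_grip.
- stylus: The whole stylus, 107 mm long, about 50 g; origin at its tip, z along it towards the grip.
- stand_hole0 (a point): Centre of the mouth of the through hole, 12 mm across with a 3 mm chamfer, in the top of the stylus stand: a fixed white block 70 x 70 mm and 55 mm high. Fully home, the stylus hangs by the shoulder of its grip on the block's top, its tip 52 mm below this point. z up.
- can: Bystander: steel can 68 mm across, 100 mm high; origin at its underside.
- labelroll: Bystander: paper label roll 72 mm across, 45 mm high, with a 26 mm bore; origin at its underside.
- pack: Bystander: clear pack with a sandwich, 95 x 95 x 34 mm; origin at its underside.
- spatula: Bystander: spatula lying beyond the printer; origin under it.
- sanitiser: Bystander: white bottle 66 mm across, 180 mm high; origin at its underside.

How it is judged (in metres and radians):
On the way, in this order (a step that is already met when the one before it is completed fails the run):
1. the button is pressed down with the stylus (value of joint button above 0.004 m and contact force between stylus and button above 0.5 N), for 0.1 s.
2. the stylus is back home in its stand and let go, the cover still shut (horizontal distance between stylus_tip and stand_hole0 below 0.006 m and z of stylus_tip in the frame of stand_hole0 below -0.047 m and angle between stylus_tip's own z axis and vertical below 0.12 rad and contact force between the fingers and stylus below 0.1 N and value of joint cover below 0.1 rad), for 0.2 s.
3. the cover is lifted by the gripper (value of joint cover above 0.25 rad and contact force between the fingers and cover above 2 N), for 0.2 s.
At the end, for the whole second after the job is handed in: The gripper's fingers hold the cover (more than 2 N, the stylus not propping it) practically still, within 0.07 rad (4 degrees) of the clip's angle; the stylus hangs free in its stand, tip at least 47 mm down the hole, upright; the button is up (angle between the x axis of cover_pointer and the x axis of clip_mark, either way round below 0.07 rad and velocity of joint cover between -0.2 and 0.2 rad/s and contact force between the fingers and cover above 2 N and contact force between stylus and cover below 0.1 N and value of joint button below 0.001 m and horizontal distance between stylus_tip and stand_hole0 below 0.006 m and z of stylus_tip in the frame of stand_hole0 below -0.047 m and angle between stylus_tip's own z axis and vertical below 0.12 rad and contact force between the fingers and stylus below 0.1 N); the arm keeps its last pose, push and grip.
It fails at once if the clip on the quadrant is shifted (more than 6 mm) (distance of clip_mark from where it was at the start of the episode above 0.006 m).
It fails at once if a bystander is moved more than 30 mm (distance of any of can, labelroll, pack, spatula, sanitiser from where it was at the start of the episode above 0.03 m).
It also fails if it takes over 72 s, if anything falls off the work surface, if the arm or the gripper's body presses on something with over 40 N, if the wrist force passes 120 N, or if a joint passes its speed limit or range.

### The arm

A 6-joint arm with a two-finger parallel gripper is mounted at the origin on the work surface. World frame = base frame: x ahead of the robot, y to its left, z up, the work surface at z = 0. Lengths are in mm, angles in rad, forces in N, time in s.
With the tool pointing down it reaches from about 350 to 850 mm from the base axis. Payload 8.1 kg.
Tool frame: the origin (TCP) lies midway between the tips of the shut fingers; the grasp point (between the pads) lies 19 mm behind it (arm.grip_point_offset is the distance from the TCP to the grasp point, in mm); z points along the fingers, y is the line along which they close (so a half turn about z gives the same grasp; the last joint's range is limited). The gripper opens to 85 mm and grips with 20 to 120 N. Pads are 22 mm wide; open, the fingers measure 114 mm over their backs; the gripper's body (76 mm by 85 mm) begins 54 mm behind the grasp point. The pads swing forward as they close: fully open they stand 13 mm farther back than shut.
Start: joints at [1.032, 0.13, 1.488, -0, 1.523, -0.085], TCP at [263.011, 539.287, 231.292] pointing down, gripper open.
Joint ranges: [-2.96, 2.96], [-0.89, 2.26], [0.02, 2.5], [-1.34, 4.48], [0, 2.73], [-2.66, 2.66]. Speed limits (rad/s): [2.39, 2.39, 2.79, 3.14, 3.14, 3.14].

### API

Orientations are given as a unit quaternion [w, x, y, z].
In Python, from cell import arm gives the robot as it stands. The module is installed in compiled form; this text tells all that it offers.
- The arm moves only by the shell command python3 -m pendant 'ROWS' [OPENING] [FORCE]. ROWS is a JSON object of lists of equal length, an entry for each row: "travel": the shift along the world's x, y, z in cm, a list of three; "rot": the turn, a rotation vector about the world's x, y, z in degrees, a list of three. In form: {"travel": [[tx, ty, tz], ...], "rot": [[wx, wy, wz], ...]}. A call has 1 to 5 rows; each row shifts and turns the commanded pose from where the row before left it; what a row does not reach is not made up. A row lasts 1/12 s, in which the tool goes at most 41.7 mm and 7.16 degrees, less where a joint would pass 70% of its speed; a pose out of reach is approached as far as the arm can. A call is refused whole if a number of a shift passes 4.17 or a number of a turn 7.16, either way. A call with a gripper value outside its range is refused whole. OPENING is the closure in counts, from 0 (fully open) to 255 (shut), set as the call begins (- or left out, the last holds). The fingers move at their own pace and stop on an object; FORCE is the grip in N (left out, the last holds). Time passes only in rows, so rows that do not move let the fingers close. It gives the time, the measured TCP pose, the force, the opening and the grip force at its end, in the units of the state.
- arm.sense(): the state, without advancing time (a new reading comes with each control period).
- arm.camera(name): name is "scene" or "top" or "wrist"; returns (picture, depth): 420x560x3 uint8, red, green, blue; 420x560 float32, mm along the optical axis (not along the pixel's ray), 0 where there is no reading.
- arm.get_calibration(name): a dict with "K" (3x3 intrinsics, pixels), "xyz" and "attitude" of the camera in the world. Camera axes: x right, y up, looking along -z (the intrinsics and any distortion apply to the point x, -y, -z); pixel columns grow to the right and rows downward; lengths in mm; the calibration is good to about 2 mm. The wrist camera is an equidistant fisheye: a pixel r from the principal point sees the ray r / f radians off the axis. A picture is of the moment at which its call begins: read the wrist's pose just before it. get_calibration takes no time and is no camera call; for the wrist camera it gives the pose at the moment of the call.
- arm.job_done(): hands the job in; it is judged then, once.
Trained networks look in the newest picture that a camera, given by its name, has taken for a name from the list of things; names that differ only in an ending like _2 or _b are one class to them, and where a whole thing is asked for, a point or a joint stands for the part that bears it (a point fixed in the world has none). Each returns a list of dicts, best first, with "p" (0 to 1); they miss things now and then, are a little off and sometimes report something else, mostly with a low value. They report only what shows in the picture. A call takes as long as a camera call.
- arm.boxes_of(camera, name): "uv" ([column, row] in pixels, amid what is visible of it).
- arm.masks_of(camera, name): "region" (420x560 bool, what is visible of it) and "uv" ([column, row] in pixels, amid what is visible of it).
- arm.spot_point(camera, name): "uv" ([column, row] in pixels: a listed point, or the origin of a listed thing).
The state is a dict: "time_s": time; "joint_positions": joint angles; "joint_vel": joint speeds; "joint_efforts": joint torques, N m; "eef_pos": TCP position; "ee_rot": TCP orientation; "wrist_force": force on the tool from outside, world axes, zero at the start; "torque": the same for the moment, N m; "gripper_width": opening from 0.0 (shut) to 1.0 (fully open); "gripper_force": force on a finger pad.
Only numpy, scipy, OpenCV 4.12 (cv2) and the standard library are available. Lean on these libraries where they do the work, as an engineer would, in place of code of your own. Each camera call takes 0.05 s, during which the arm holds its last target. There are 200 camera calls.

## Working session

There is one attempt and no reset: what is moved stays moved. The work goes in short steps, Python scripts to look and compute and a shell command to move; the robot and the scene stay as the last step left them, time stands still between calls to the robot, and variables do not carry over. Pictures are saved under pics/ and viewed, at most 10 in all, crops included, and the job is handed in when it is done.

```bash
mkdir -p pics; cat > h.py <<'E'
import numpy as np, cv2
from scipy.spatial.transform import Rotation as R
from cell import arm
def rot(q): return R.from_quat([q[1],q[2],q[3],q[0]])
def cal(c):
    k=arm.get_calibration(c); a=np.array(k["attitude"]); 
    M=rot(a).as_matrix() if a.shape==(4,) else a
    return np.array(k["K"]),np.array(k["xyz"],float),M
def ray(c,uv,C=None):
    K,t,M=C or cal(c); x=(uv[0]-K[0,2])/K[0,0]; y=(uv[1]-K[1,2])/K[1,1]
    if c=="wrist":
        r=np.hypot(x,y); s=np.sin(r)/r if r>0 else 1; d=np.array([x*s,-y*s,-np.cos(r)])
    else: d=np.array([x,-y,-1])
    return t,M@d   # scaled: depth along axis for pinhole
def at_z(c,uv,z,C=None):
    t,d=ray(c,uv,C); return t+d*(z-t[2])/d[2]
def at_depth(c,uv,D,C=None):
    t,d=ray(c,uv,C); u,v=int(round(uv[0])),int(round(uv[1])); dd=D[v,u]
    K,t,M=C or cal(c); dc=M.T@d; return t+d*dd/(-dc[2])
def tri(obs):
    A=np.zeros((3,3));b=np.zeros(3)
    for t,d in obs:
        d=d/np.linalg.norm(d);P=np.eye(3)-np.outer(d,d);A+=P;b+=P@t
    return np.linalg.solve(A,b)
def save(c,n):
    p,D=arm.camera(c); cv2.imwrite(f"pics/{n}.png",p[:,:,::-1]); np.save(f"pics/{n}.npy",D); return p,D
E
python3 - <<'E'
from h import *
s=arm.sense(); print({k:np.round(v,3) for k,v in s.items()})
names="hinge cover_grip cover_pointer clip_mark button_top stylus_grip stylus_tip stand_hole0 can labelroll pack spatula sanitiser".split()
for c in ["scene","top"]:
    print(c,*cal(c))
    C=cal(c); p,D=save(c,c+"0")
    for n in names:
        for r in arm.spot_point(c,n)[:2]:
            uv=r["uv"]; print(c,n,round(r["p"],2),np.round(uv,1),np.round(at_depth(c,uv,D,C),0))
a=np.hstack([cv2.imread("pics/scene0.png"),cv2.imread("pics/top0.png")])
E
```

```text
{'time_s': np.float64(0.0), 'joint_positions': array([ 1.032,  0.131,  1.489,  0.   ,  1.523, -0.085]), 'joint_vel': array([ 0.   ,  0.001, -0.001,  0.001,  0.002,  0.   ]), 'joint_efforts': array([ 2.0000e-03, -5.6938e+01, -5.0056e+01,  0.0000e+00,  1.5000e-02,
       -0.0000e+00]), 'eef_pos': array([262.72 , 538.804, 230.248]), 'ee_rot': array([-0.   ,  0.225,  0.974, -0.001]), 'wrist_force': array([ 0.18 ,  1.075, -0.148]), 'torque': array([-0.005,  0.018, -0.008]), 'gripper_force': np.float64(0.0), 'gripper_width': np.float64(0.998)}
scene [[463.86866987   0.         284.96588781]
 [  0.         463.86866987 219.02075271]
 [  0.           0.           1.        ]] [1197.49545584 -292.71852976  949.7788506 ] [[ 0.38961331 -0.68904587  0.61107876]
 [ 0.92080039  0.2783895  -0.27317748]
 [ 0.0181139   0.66911514  0.74293796]]
scene hinge 0.94 [325.  275.4] [696.  31. 113.]
scene cover_grip 0.86 [311.2 220.8] [568.  55. 151.]
scene cover_grip 0.15 [398.4 225.2] [577. 313.  34.]
scene cover_pointer 0.63 [349.7 221.2] [574. 159. 112.]
scene clip_mark 0.58 [355.5 203.3] [588. 155. 190.]
[... 993 characters left out ...]
 cover_pointer 0.68 [199.  182.9] [571. 155. 112.]
top clip_mark 0.87 [190.4 165.5] [592. 158. 200.]
top button_top 0.7 [431.6 194.8] [ 548. -319.   61.]
top button_top 0.54 [268.5 225.2] [487.  19.  94.]
top stylus_grip 0.65 [125.6 200.5] [539. 308.  85.]
top stylus_grip 0.62 [441.7 195.4] [ 542. -324.  106.]
top stand_hole0 0.57 [432.7 192.2] [ 553. -322.   59.]
top can 0.76 [123.3 201.7] [537. 310.  91.]
top can 0.57 [433.2 193.1] [ 551. -322.   62.]
top labelroll 0.8 [189.6 290. ] [351. 192.   3.]
top pack 0.64 [361.9 294.9] [ 341. -175.   33.]
top pack 0.36 [266.  226.5] [484.  24.  95.]
top spatula 0.67 [158.  131.5] [699. 263.   3.]
top sanitiser 0.68 [390.7 125.7] [ 684. -228.  100.]
```

View pics/scene0.png

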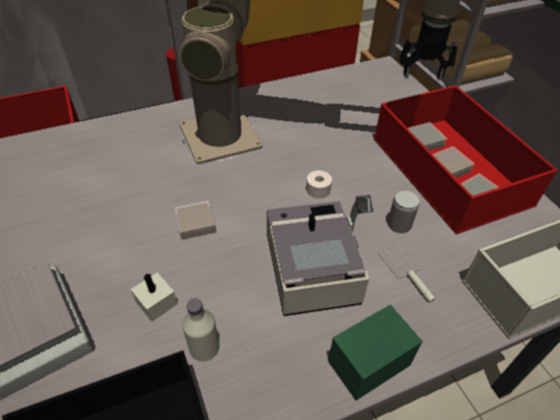

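View pics/top0.png

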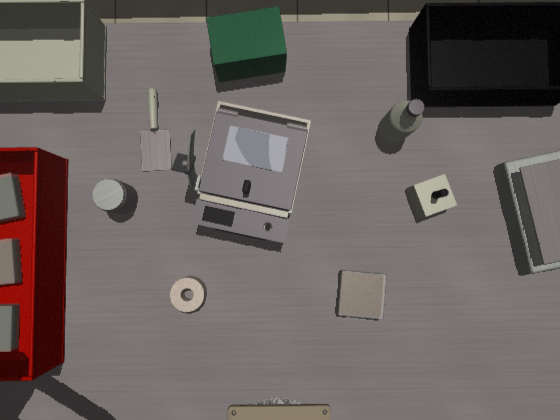

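The scene view shows the stylus in its white stand at about (152,285) and the printer at (315,260). The fin is at (311,222), the quadrant with its clip at (360,205), and the can and label roll are nearby. The top view shows the stand at (436,195), the button at (268,226), the fin at (247,186) and the clip at about (183,165). Next I'll refine these from the depth images.

```bash
cat >> h.py <<'E'
def cloud(c,D,C):
    v,u=np.mgrid[0:420,0:560]; K,t,M=C
    P=np.stack([(u-K[0,2])/K[0,0]*D,-(v-K[1,2])/K[1,1]*D,-D],-1)
    P=P@M.T+t; P[D<=0]=np.nan; return P
E
python3 - <<'E'
from h import *
for c in ["top","scene"]:
    D=np.load(f"pics/{c}0.npy"); P=cloud(c,D,cal(c)).reshape(-1,3); P=P[~np.isnan(P[:,0])]
    def sel(x0,x1,y0,y1,z0,z1):
        m=(P[:,0]>x0)&(P[:,0]<x1)&(P[:,1]>y0)&(P[:,1]<y1)&(P[:,2]>z0)&(P[:,2]<z1); return P[m]
    print(c,"table z",np.median(sel(300,500,-100,100,-20,20)[:,2]))
    q=sel(420,800,-110,170,90,122); print("printer",cv2.minAreaRect(q[:,:2].astype(np.float32)))
    q=sel(500,740,-80,140,108,122); print("cover",cv2.minAreaRect(q[:,:2].astype(np.float32)),np.median(q[:,2]))
    q=sel(430,540,-80,120,90,106); print("deck",cv2.minAreaRect(q[:,:2].astype(np.float32)),np.median(q[:,2]))
    q=sel(520,620,20,100,135,170); print("fin",len(q),q.mean(0),cv2.minAreaRect(q[:,:2].astype(np.float32)),q[:,2].max())
    q=sel(500,600,-370,-270,45,62); print("stand",len(q),cv2.minAreaRect(q[:,:2].astype(np.float32)),np.median(q[:,2]))
    q=sel(500,600,-370,-270,102,125); print("stylustop",len(q),np.median(q,0),q[:,:2].min(0),q[:,:2].max(0))
    q=sel(500,600,-370,-270,65,125); print("stylus",len(q),np.mean(q,0))
    q=sel(520,720,120,200,125,270); print("quad",len(q),q.min(0),q.max(0)); np.save(f"pics/q_{c}.npy",q)
p=cv2.imread("pics/top0.png"); s=cv2.imread("pics/scene0.png")
a=cv2.resize(p[130:210,160:240],(400,400),interpolation=cv2.INTER_CUBIC); b=cv2.resize(s[180:260,320:400],(400,400),interpolation=cv2.INTER_CUBIC)
cv2.imwrite("pics/clipcrop.png",np.hstack([a,b]))
E
```

```text
top table z 0.47298393140749795
printer ((594.9993896484375, 57.76539611816406), (199.1146240234375, 250.64813232421875), 77.40498352050781)
cover ((618.0563354492188, 47.945274353027344), (189.84228515625, 200.17808532714844), 77.40182495117188) 114.33598812933371
deck ((493.92376708984375, 49.14577102661133), (146.95396423339844, 70.8357925415039), 84.35491943359375) 100.63851507516154
fin 88 [558.45646584  60.62446687 152.45187375] ((559.1287841796875, 61.0078125), (11.811911582946777, 23.643850326538086), 77.06897735595703) 157.68220292103638
stand 1055 ((547.8524780273438, -327.53076171875), (69.8861312866211, 72.81682586669922), 19.458507537841797) 55.08288920236578
stylustop 58 [ 547.751002   -326.90080389  110.24295475] [ 540.3639966  -336.20288674] [ 554.81988372 -320.32467446]
stylus 109 [ 547.07714034 -324.47474263   97.44369712]
quad 614 [558.58245073 145.75538569 125.29248319] [650.96289897 192.28590285 254.14136835]
scene table z 0.4163112891985179
printer ((595.9224243164062, 56.6171875), (200.81112670898438, 256.2743835449219), 77.34852600097656)
cover ((619.92919921875, 45.952430725097656), (190.25697326660156, 201.64657592773438), 77.208984375) 114.4001613324524
deck ((508.6210632324219, 46.727264404296875), (146.22898864746094, 88.35358428955078), 79.33796691894531) 100.60151675721914
fin 72 [564.19070678  57.24348318 148.70904572] ((561.8219604492188, 58.90560531616211), (11.422856330871582, 25.02995491027832), 79.38465118408203) 155.807714441053
stand 810 ((549.6932373046875, -329.5916748046875), (72.53251647949219, 70.63343048095703), 20.12755584716797) 55.448178571429025
stylustop 51 [ 551.04398255 -329.53121922  109.62167465] [ 540.7063778  -336.96949123] [ 559.57947105 -321.95900049]
stylus 127 [ 553.02019853 -329.25500914   94.30730725]
quad 366 [558.8586419  143.67130933 125.17088855] [654.05289176 189.00595954 252.02746265]
```

View pics/clipcrop.png

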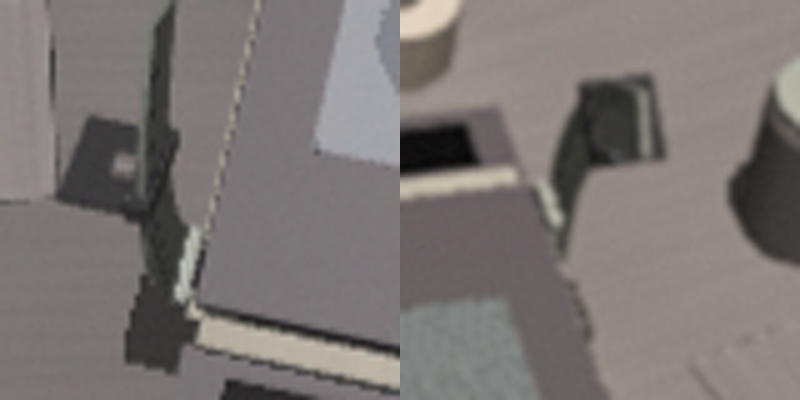

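The crops show the quadrant plate edge-on, with the dark clip on its outer side: top crop around (110,160), scene crop around (620,120). I'll measure the clip in printer coordinates.

```bash
cat >> h.py <<'E'
YAW=np.radians(-12.6); XP=np.array([np.cos(YAW),np.sin(YAW)]); YP=np.array([-np.sin(YAW),np.cos(YAW)]); HG=np.array([696.,30.5])
E
python3 - <<'E'
from h import *
for c in ["top","scene"]:
    q=np.load(f"pics/q_{c}.npy"); d=q[:,:2]-HG; xp=d@XP; yp=d@YP; zz=q[:,2]-111
    th=np.arctan2(zz,-xp); r=np.hypot(xp,zz)
    for lo,hi in [(85,100),(100,110),(112,122),(122,130),(130,150)]:
        m=(yp>lo)&(yp<hi)
        if m.sum()>3: print(c,lo,m.sum(),"th",np.round(np.percentile(th[m],[2,25,50,75,98]),3),"r",np.round(np.percentile(r[m],[2,50,98]),0),"z",np.round(np.percentile(q[m,2],[2,98])),"xp",np.round(np.percentile(xp[m],[2,98])))
    m=(yp>114)&(yp<150)
    print(np.round(np.c_[xp,yp,q[:,2],th,r][m][::max(1,m.sum()//25)],2))
E
```

```text
top 85 26 th [0.536 0.555 0.579 0.588 0.606] r [133. 152. 169.] z [182. 204.] xp [-143. -110.]
top 100 361 th [0.121 0.419 0.636 0.869 1.035] r [136. 157. 170.] z [130. 249.] xp [-160.  -75.]
top 112 95 th [0.555 0.567 0.573 0.58  0.597] r [132. 155. 171.] z [182. 203.] xp [-144. -111.]
top 122 80 th [0.552 0.564 0.57  0.575 0.584] r [131. 151. 170.] z [181. 203.] xp [-144. -110.]
top 130 36 th [0.55  0.567 0.571 0.576 0.583] r [132. 155. 170.] z [183. 203.] xp [-145. -111.]
[[-109.89  131.95  182.6     0.58  131.15]
 [-109.49  123.04  180.53    0.57  129.7 ]
 [-111.48  122.33  181.92    0.57  132.13]
 [-115.35  128.16  185.97    0.58  137.57]
 [-112.15  116.52  182.05    0.56  132.76]
 [-116.29  124.34  185.29    0.57  138.  ]
 [-119.88  130.58  187.39    0.57  142.15]
 [-117.23  118.1   187.53    0.58  140.  ]
 [-120.88  126.68  187.12    0.56  142.85]
 [-118.    114.56  185.53    0.56  139.57]
 [-122.36  121.89  190.82    0.58  146.09]
 [-126.09  127.77  194.32    0.58  151.13]
 [-123.37  115.55  193.74    0.59  148.55]
 [-126.43  122.62  191.84    0.57  150.06]
 [-129.83  129.08 
[... 1665 characters left out ...]
58  149.64]
 [-121.94  126.27  193.34    0.59  147.13]
 [-122.07  131.21  192.37    0.59  146.7 ]
 [-120.2   128.39  191.49    0.59  144.66]
 [-119.91  126.36  188.84    0.58  142.96]
 [-119.96  131.26  187.95    0.57  142.52]
 [-118.57  128.69  186.53    0.57  140.58]
 [-116.56  125.8   185.8     0.57  138.5 ]
 [-114.77  129.79  186.99    0.58  137.65]
 [-112.82  126.94  186.21    0.59  135.59]
 [-114.38  132.6   183.6     0.57  135.47]
 [-111.39  126.78  184.43    0.58  133.42]
 [-110.91  131.41  184.13    0.58  132.85]
 [-109.23  126.26  183.48    0.59  131.09]
 [-109.31  131.17  182.53    0.58  130.64]
 [-109.67  117.29  181.25    0.57  130.24]
 [-107.67  126.03  181.84    0.58  128.88]]
```

```bash

python3 -m pendant '{"travel":[[1.2,-3.6,0],[1.2,-3.6,0],[1.2,-3.6,0],[1.2,-3.6,0],[1.2,-3.6,0]],"rot":[[0,0,6.7],[0,0,6.7],[0,0,0],[0,0,0],[0,0,0]]}' 0 >/dev/null
for i in 1; do python3 -m pendant '{"travel":[[1.2,-3.6,0],[1.2,-3.6,0],[1.2,-3.6,0],[1.2,-3.6,0],[1.2,-3.6,0]],"rot":[[0,0,0],[0,0,0],[0,0,0],[0,0,0],[0,0,0]]}'; done
python3 -m pendant '{"travel":[[1.2,-3.6,0],[1.2,-3.6,0],[1.2,-3.6,0],[1.2,-3.6,0],[1.2,-3.6,0]],"rot":[[0,0,0],[0,0,0],[0,0,0],[0,0,0],[0,0,0]]}' >/dev/null
python3 -m pendant '{"travel":[[1.2,-3.6,0],[1.2,-3.6,0],[1.2,-3.6,0],[1.2,-3.6,0],[1.2,-3.6,0]],"rot":[[0,0,0],[0,0,0],[0,0,0],[0,0,0],[0,0,0]]}' >/dev/null
python3 -m pendant '{"travel":[[1.2,-3.6,0],[1.2,-3.6,0],[1.2,-3.6,0],[0,0,0],[0,0,0]],"rot":[[0,0,0],[0,0,0],[0,0,0],[0,0,0],[0,0,0]]}'
python3 - <<'E'
from h import *
C=cal("wrist"); p,D=save("wrist","w0"); print(C)
s=arm.sense();print(np.round(s["eef_pos"],1),np.round(s["ee_rot"],4),s["time_s"])
for n,z in [("stylus_grip",82.5),("stand_hole0",55),("stylus",0)]:
    for r in arm.spot_point("wrist",n)[:2]: print(n,round(r["p"],2),np.round(r["uv"],1),np.round(at_z("wrist",r["uv"],z,C),1))
E
```

```text
time_s: 2.23
eef_pos: [383.2, 177.6, 231.6]
ee_rot: [0.0, 0.11, 0.994, 0.0]
wrist_force: [1.0, 0.6, 0.1]
gripper_width: 0.999
gripper_force: 0.0
time_s: 3.48
eef_pos: [538.7, -290.4, 229.9]
ee_rot: [-0.001, 0.111, 0.994, 0.0]
wrist_force: [-0.2, 0.7, 1.2]
gripper_width: 1.0
gripper_force: 0.0
(array([[325.1922621 ,   0.        , 284.7182736 ],
       [  0.        , 325.1922621 , 209.89107783],
       [  0.        ,   0.        ,   1.        ]]), array([ 458.02686115, -271.97595029,  372.51551487]), array([[ 0.21922493, -0.92439257, -0.3121519 ],
       [ 0.97567369,  0.20807252,  0.06904109],
       [ 0.00112917, -0.31969392,  0.9475202 ]]))
[ 538.7 -289.   230.5] [-6.000e-04  1.104e-01  9.939e-01  5.000e-04] 3.5333
stylus_grip 0.84 [247.  210.6] [ 546.4 -328.1   82.5]
stylus_grip 0.18 [336.4 282.7] [ 643.9 -258.    82.5]
stand_hole0 0.93 [249.1 204.4] [ 548.8 -329.6   55. ]
stand_hole0 0.69 [553.7  90.1] [483.2  63.5  55. ]
```

View pics/w0.png

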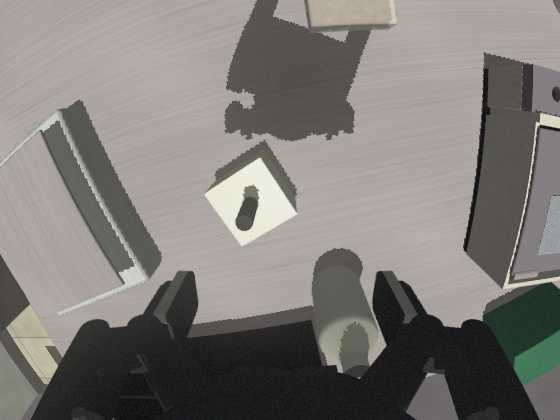

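The wrist view shows the stylus grip leaning in perspective at (247,212), over the hole in its white block at (250,190), with the sanitiser clear at (345,300). I'll move over it and grasp.

```bash

python3 -m pendant '{"travel":[[0.98,-3.95,0],[0,0,-3],[0,0,-4],[0,0,0],[0,0,0]],"rot":[[0,0,0],[0,0,0],[0,0,0],[0,0,0],[0,0,0]]}' 0 
python3 - <<'E'
from h import *
C=cal("wrist"); p,D=arm.camera("wrist")
for n,z in [("stylus_grip",82.5),("stand_hole0",55)]:
    for r in arm.spot_point("wrist",n)[:1]: print(n,round(r["p"],2),np.round(r["uv"],1),np.round(at_z("wrist",r["uv"],z,C),1))
print(np.round(arm.sense()["eef_pos"],1))
E
```

```text
time_s: 4.1
eef_pos: [547.1, -325.8, 159.1]
ee_rot: [-0.003, 0.109, 0.994, 0.002]
wrist_force: [-0.4, -0.3, 0.5]
gripper_width: 1.001
gripper_force: 0.0
stylus_grip 0.72 [281.3 223.9] [ 548.3 -327.9   82.5]
stand_hole0 0.92 [278.4 208.6] [ 545.2 -329.8   55. ]
[ 550.2 -328.4  164.8]
```

```bash

python3 -m pendant '{"travel":[[0,0,-3],[0,0,-3],[0,0,-2.9],[0,0,0],[0,0,0]],"rot":[[0,0,0],[0,0,0],[0,0,0],[0,0,0],[0,0,0]]}' 0 
python3 -m pendant '{"travel":[[0,0,0],[0,0,0],[0,0,0],[0,0,0],[0,0,0]],"rot":[[0,0,0],[0,0,0],[0,0,0],[0,0,0],[0,0,0]]}' 255 60
python3 -m pendant '{"travel":[[0,0,0],[0,0,0],[0,0,0],[0,0,0],[0,0,0]],"rot":[[0,0,0],[0,0,0],[0,0,0],[0,0,0],[0,0,0]]}'
```

```text
time_s: 4.67
eef_pos: [548.7, -327.8, 73.0]
ee_rot: [-0.0, 0.11, 0.994, 0.0]
wrist_force: [0.7, 0.2, 0.7]
gripper_width: 0.999
gripper_force: 0.0
time_s: 5.08
eef_pos: [549.4, -328.7, 73.6]
ee_rot: [0.001, 0.11, 0.994, -0.0]
wrist_force: [-0.1, -0.2, -0.5]
gripper_width: 0.3
gripper_force: 0.0
time_s: 5.5
eef_pos: [549.2, -328.4, 73.0]
ee_rot: [0.0, 0.11, 0.994, -0.0]
wrist_force: [-0.4, 0.9, 5.5]
gripper_width: 0.171
gripper_force: 58.4
```

```bash

python3 -m pendant '{"travel":[[0,0,2],[0,0,4],[0,0,4],[0,0,3],[0,0,0]],"rot":[[0,0,0],[0,0,0],[0,0,0],[0,0,0],[0,0,0]]}'
python3 - <<'E'
from h import *
C=cal("wrist"); p,D=save("wrist","w1")
for n in ["stylus_tip","stylus_grip"]:
    for r in arm.spot_point("wrist",n)[:1]: print(n,round(r["p"],2),np.round(r["uv"],1))
print(np.round(arm.sense()["eef_pos"],1))
for c in ["top","scene"]:
    arm.camera(c)
    for r in arm.spot_point(c,"button_top")[:3]: print(c,round(r["p"],2),np.round(r["uv"],1),np.round(at_z(c,r["uv"],92),1))
g=cv2.imread("pics/top0.png"); s=cv2.imread("pics/scene0.png")
f=lambda a:cv2.resize(a,(400,400),interpolation=cv2.INTER_CUBIC)
cv2.imwrite("pics/b0.png",np.hstack([f(g[206:246,248:288]),f(s[195:235,265:305])]))
E
```

```text
time_s: 5.92
eef_pos: [552.0, -330.5, 211.3]
ee_rot: [0.005, 0.11, 0.994, -0.003]
wrist_force: [0.7, -0.3, 1.3]
gripper_width: 0.168
gripper_force: 59.3
stylus_tip 0.69 [283.6 184.3]
stylus_grip 0.88 [284.4 283.3]
[ 548.7 -328.1  201.8]
top 0.51 [267.  225.3] [486.7  22.4  92. ]
```

View pics/b0.png

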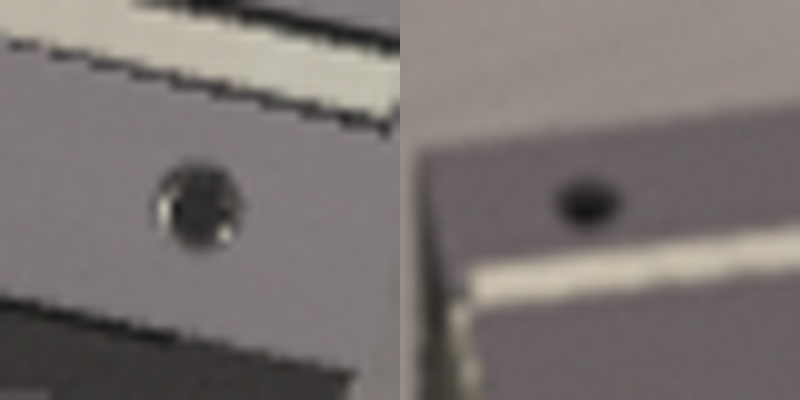

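The top crop shows the hole at (200,205), which is about pixel (267.5,226). The scene crop shows it at (188,203), about (283.3,214.8). I'll triangulate from these.

```bash

python3 - <<'E'
from h import *
a=at_z("top",(267.5,226),100);b=at_z("scene",(283.3,214.8),100);print(a,b)
C=cal("wrist"); 
for r in ((283.6,184.3),(284.4,283.3)): print(ray("wrist",r,C))
s=arm.sense();print(s["eef_pos"],s["time_s"])
K,t,M=C; e=s["eef_pos"]
def proj(X):
    v=M.T@(np.array(X)-t); v=np.array([v[0],-v[1],-v[2]]); th=np.arccos(v[2]/np.linalg.norm(v)); n=v[:2]/np.hypot(*v[:2]); return K[:2,2]+K[0,0]*th*n
print("tip expected",proj([e[0],e[1],e[2]-70]))
for r in (0,-70): print(t+ray("wrist",(283.6,184.3),C)[1])
print("tip at z",at_z("wrist",(283.6,184.3),e[2]-70,C))
E
```

```text
[485.01122612  21.30705699 100.        ] [483.98189434  21.40587011 100.        ]
(array([ 467.32390841, -309.45518073,  342.4957172 ]), array([ 0.23648357, -0.05404671, -0.97013116]))
(array([ 467.32390841, -309.45518073,  342.4957172 ]), array([ 0.50997949, -0.11242636, -0.85280786]))
[ 547.81419086 -327.49017191  199.76580517] 6.2667
tip expected [283.87867374 224.90998301]
[ 467.56039198 -309.50922745  341.52558603]
[ 467.56039198 -309.50922745  341.52558603]
tip at z [ 519.17991563 -321.30651933  129.76580517]
```

View pics/w1.png

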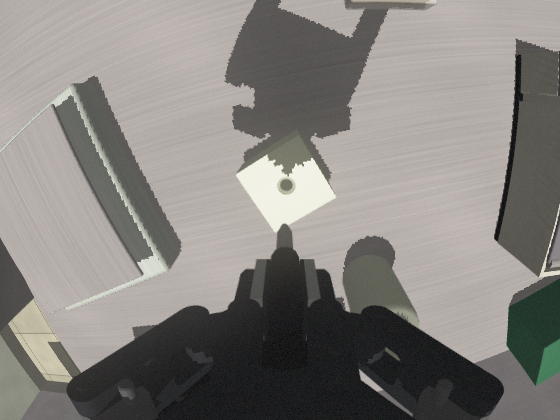

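The stylus is held straight: its tip is at (284,225), exactly where expected, and the stand hole is at (286,184). Now I'll move over the button.

```bash

python3 -m pendant '{"travel":[[-0.72,3.89,0],[-0.72,3.89,0],[-0.72,3.89,0],[-0.72,3.89,0],[-0.72,3.89,0]],"rot":[[0,0,0],[0,0,0],[0,0,0],[0,0,0],[0,0,0]]}' >/dev/null
python3 -m pendant '{"travel":[[-0.72,3.89,0],[-0.72,3.89,0],[-0.72,3.89,0],[-0.7,3.85,0],[0,0,0]],"rot":[[0,0,0],[0,0,0],[0,0,0],[0,0,0],[0,0,0]]}'
python3 -m pendant '{"travel":[[0,0,0],[0,0,0],[0,0,0]],"rot":[[0,0,0],[0,0,0],[0,0,0]]}'
python3 - <<'E'
from h import *
C=cal("wrist"); p,D=save("wrist","w2"); e=arm.sense()["eef_pos"]; print(e, rot(arm.sense()["ee_rot"]).as_matrix()[:,2])
for r in arm.spot_point("wrist","button_top")[:2]: print(r["p"],r["uv"],at_z("wrist",r["uv"],92,C),at_z("wrist",r["uv"],100,C))
cv2.imwrite("pics/w2c.png",cv2.resize(cv2.imread("pics/w2.png")[130:270,190:380],(760,560),interpolation=cv2.INTER_CUBIC))
E
```

```text
time_s: 7.1
eef_pos: [482.2, 27.5, 201.1]
ee_rot: [-0.001, 0.107, 0.994, 0.001]
wrist_force: [-0.2, -1.0, -0.1]
gripper_width: 0.17
gripper_force: 59.4
time_s: 7.35
eef_pos: [484.1, 20.5, 201.7]
ee_rot: [-0.0, 0.11, 0.994, -0.0]
wrist_force: [0.9, -1.0, -0.3]
gripper_width: 0.173
gripper_force: 59.4
[484.23517599  20.30894694 201.84129556] [-8.00269840e-04 -2.40833191e-04 -9.99999651e-01]
0.62 [282.1, 205.5] [482.58711866  19.14489927  92.        ] [480.0745695   19.77523622 100.        ]
```

View pics/w2c.png

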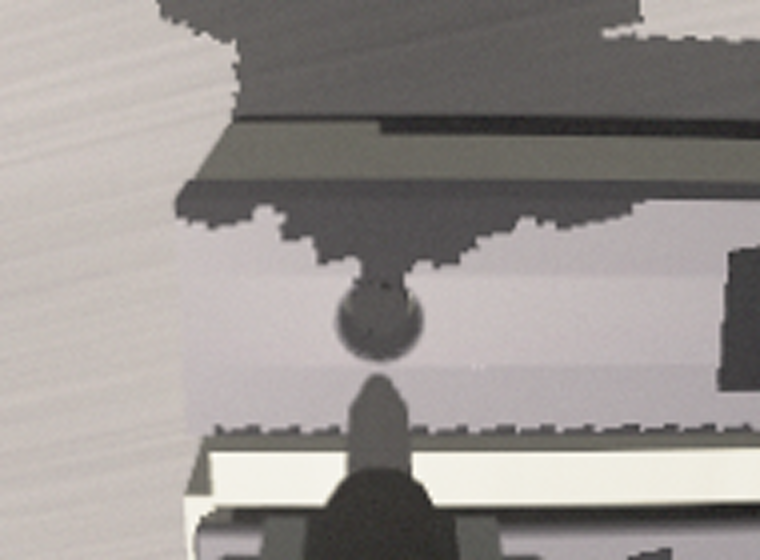

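The crop shows the stylus tip at (378,378), about (284.5,224.5) in the picture, and the hole at (380,320), about (285,210).

```bash

python3 - <<'E'
from h import *
C=cal("wrist")
print(at_z("wrist",(285,210),100,C), at_z("wrist",(284.5,225),131.8,C), arm.sense()["eef_pos"])
C=(C[0],np.array([467.324,-309.455,342.496]),C[2]);print("standhole",at_z("wrist",(286,184.5),55,C))
E
```

```text
[484.46772442  20.9157254  100.        ] [484.70505066  20.47355391 131.8       ] [484.26558709  20.23445989 201.91868054]
standhole [ 538.83208966 -324.24085346   55.        ]
```

```bash

python3 -m pendant '{"travel":[[0,0.05,-2],[0,0,-1.5],[0,0,-0.5],[0,0,-0.3],[0,0,0]],"rot":[[0,0,0],[0,0,0],[0,0,0],[0,0,0],[0,0,0]]}'
python3 -m pendant '{"travel":[[0,0,-0.1],[0,0,0],[0,0,0]],"rot":[[0,0,0],[0,0,0],[0,0,0]]}'
```

```text
time_s: 7.87
eef_pos: [484.0, 21.2, 159.2]
ee_rot: [-0.0, 0.11, 0.994, -0.0]
wrist_force: [-1.9, -0.6, 2.7]
gripper_width: 0.169
gripper_force: 59.7
time_s: 8.12
eef_pos: [484.7, 21.8, 159.2]
ee_rot: [0.001, 0.11, 0.994, -0.0]
wrist_force: [-0.9, -1.0, 2.5]
gripper_width: 0.163
gripper_force: 59.7
```

```bash

python3 -m pendant '{"travel":[[0,0,-0.2],[0,0,-0.1],[0,0,0]],"rot":[[0,0,0],[0,0,0],[0,0,0]]}'
python3 -m pendant '{"travel":[[0,0,-0.1],[0,0,0],[0,0,0]],"rot":[[0,0,0],[0,0,0],[0,0,0]]}'
```

```text
time_s: 8.37
eef_pos: [485.1, 21.9, 156.7]
ee_rot: [0.001, 0.11, 0.994, -0.0]
wrist_force: [-1.1, -1.3, 9.1]
gripper_width: 0.166
gripper_force: 60.6
time_s: 8.62
eef_pos: [485.4, 21.9, 156.5]
ee_rot: [0.002, 0.11, 0.994, -0.0]
wrist_force: [-3.7, -1.3, 13.0]
gripper_width: 0.175
gripper_force: 61.1
```

```bash

python3 -m pendant '{"travel":[[0,0,1],[0,0,2],[0,0,2],[0,0,0],[0,0,0]],"rot":[[0,0,0],[0,0,0],[0,0,0],[0,0,0],[0,0,0]]}'
python3 -m pendant '{"travel":[[0.72,-3.89,0],[0.72,-3.89,0],[0.72,-3.89,0],[0.72,-3.89,0],[0.72,-3.89,0]],"rot":[[0,0,0],[0,0,0],[0,0,0],[0,0,0],[0,0,0]]}' >/dev/null
python3 -m pendant '{"travel":[[0.72,-3.89,0],[0.72,-3.89,0],[0.72,-3.89,0],[0.7,-3.85,0],[0,0,-2]],"rot":[[0,0,0],[0,0,0],[0,0,0],[0,0,0],[0,0,0]]}'
python3 -m pendant '{"travel":[[0,0,-3],[0,0,0],[0,0,0],[0,0,0],[0,0,0]],"rot":[[0,0,0],[0,0,0],[0,0,0],[0,0,0],[0,0,0]]}'
python3 - <<'E'
from h import *
C=cal("wrist"); p,D=save("wrist","w3"); s=arm.sense(); print(s["eef_pos"],s["ee_rot"])
for n in ["stand_hole0","stylus_tip"]:
  for r in arm.spot_point("wrist",n)[:2]: print(n,r["p"],r["uv"],at_z("wrist",r["uv"],55,C))
cv2.imwrite("pics/w3c.png",cv2.resize(cv2.imread("pics/w3.png")[150:270,220:350],(650,600),interpolation=cv2.INTER_CUBIC))
E
```

```text
time_s: 9.03
eef_pos: [485.2, 22.2, 205.6]
ee_rot: [0.002, 0.11, 0.994, 0.0]
wrist_force: [-0.2, -0.9, -0.3]
gripper_width: 0.174
gripper_force: 59.4
time_s: 9.87
eef_pos: [550.0, -335.4, 186.4]
ee_rot: [0.002, 0.112, 0.994, -0.003]
wrist_force: [2.3, 0.1, 0.3]
gripper_width: 0.17
gripper_force: 59.4
time_s: 10.28
eef_pos: [549.7, -327.7, 156.2]
ee_rot: [0.001, 0.109, 0.994, -0.001]
wrist_force: [1.0, 0.2, -0.5]
gripper_width: 0.166
gripper_force: 59.4
[ 549.87077584 -327.83925035  156.5428043 ] [ 1.38067878e-03  1.09349857e-01  9.94002072e-01 -7.63738923e-04]
stand_hole0 0.91 [281.5, 207.8] [ 547.53836911 -329.3799085    55.        ]
stylus_tip 0.71 [286.3, 227.7] [ 564.90123854 -329.30685552   55.        ]
```

View pics/w3c.png

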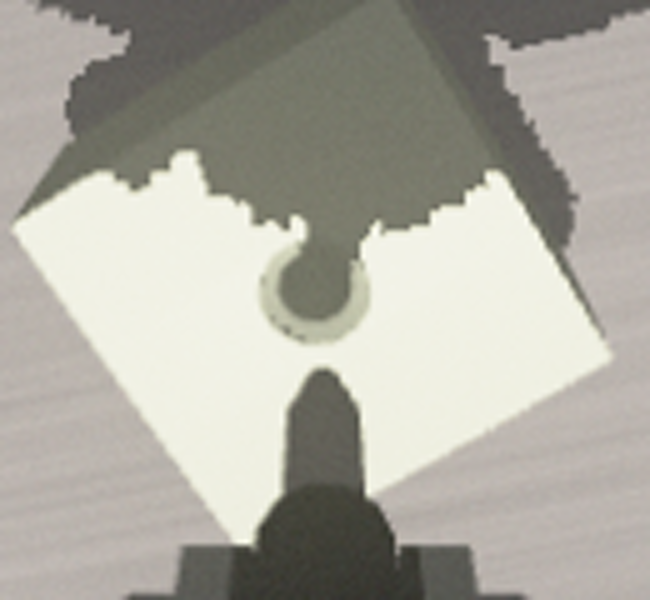

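The crop shows the hole at (315,290), about (283,208), and the tip at (322,373), about (284.4,224.6).

```bash

python3 - <<'E'
from h import *
C=cal("wrist"); s=arm.sense(); e=s["eef_pos"]; ax=rot(s["ee_rot"]).as_matrix()[:,2]
print(at_z("wrist",(283,208),55,C), at_z("wrist",(284.4,225),e[2]-70,C), e, ax, "tip by axis",e+70*ax)
E
```

```text
[ 548.06337482 -328.48237304   55.        ] [ 550.31219392 -327.79434837   86.32514793] [ 549.76274553 -327.87166552  156.32514793] [ 0.00243148 -0.00173128 -0.99999555] tip by axis [ 549.93294933 -327.99285528   86.32545976]
```

```bash

python3 -m pendant '{"travel":[[-0.09,-0.05,-2],[0,0,-1],[0,0,-1],[0,0,-0.5],[0,0,0]],"rot":[[0,0,0],[0,0,0],[0,0,0],[0,0,0],[0,0,0]]}'
python3 -m pendant '{"travel":[[0,0,-1],[0,0,-1],[0,0,-1],[0,0,0],[0,0,0]],"rot":[[0,0,0],[0,0,0],[0,0,0],[0,0,0],[0,0,0]]}'
```

```text
time_s: 10.85
eef_pos: [547.1, -327.7, 107.5]
ee_rot: [-0.001, 0.11, 0.994, 0.001]
wrist_force: [-0.7, 0.2, -1.2]
gripper_width: 0.17
gripper_force: 59.4
time_s: 11.27
eef_pos: [547.5, -328.0, 78.1]
ee_rot: [-0.001, 0.11, 0.994, 0.0]
wrist_force: [-1.3, 0.1, -1.0]
gripper_width: 0.171
gripper_force: 59.4
```

```bash

python3 -m pendant '{"travel":[[0,0,-0.3],[0,0,-0.15],[0,0,0],[0,0,0]],"rot":[[0,0,0],[0,0,0],[0,0,0],[0,0,0]]}'
python3 -m pendant '{"travel":[[0,0,0],[0,0,0],[0,0,0],[0,0,0],[0,0,0]],"rot":[[0,0,0],[0,0,0],[0,0,0],[0,0,0],[0,0,0]]}' 0
python3 -m pendant '{"travel":[[0,0,0],[0,0,0],[0,0,0],[0,0,1.5],[0,0,3]],"rot":[[0,0,0],[0,0,0],[0,0,0],[0,0,0],[0,0,0]]}'
python3 -m pendant '{"travel":[[0,0,4],[0,0,4],[0,0,3],[0,0,0],[0,0,0]],"rot":[[0,0,0],[0,0,0],[0,0,0],[0,0,0],[0,0,0]]}'
python3 - <<'E'
from h import *
for c in ["top","scene"]:
    p,D=arm.camera(c); P=cloud(c,D,cal(c)).reshape(-1,3); P=P[~np.isnan(P[:,0])]
    m=(abs(P[:,0]-549)<20)&(abs(P[:,1]+328)<20)&(P[:,2]>98)&(P[:,2]<125); q=P[m]; print(c,len(q),np.median(q,0) if len(q) else 0)
C=cal("wrist"); p,D=save("wrist","w4"); s=arm.sense(); print(s["eef_pos"],s["time_s"])
for n in ["stylus_grip"]:
  for r in arm.spot_point("wrist",n)[:1]: print(n,r["p"],r["uv"],at_z("wrist",r["uv"],82.5,C))
E
```

```text
time_s: 11.6
eef_pos: [548.0, -328.1, 74.9]
ee_rot: [0.0, 0.11, 0.994, 0.0]
wrist_force: [-0.0, -0.3, -1.4]
gripper_width: 0.17
gripper_force: 59.4
time_s: 12.02
eef_pos: [548.0, -328.2, 74.9]
ee_rot: [0.0, 0.11, 0.994, -0.0]
wrist_force: [0.5, -0.4, -0.3]
gripper_width: 0.865
gripper_force: 0.0
time_s: 12.43
eef_pos: [545.1, -326.2, 115.2]
ee_rot: [-0.004, 0.11, 0.994, 0.002]
wrist_force: [-0.2, -0.9, -1.0]
gripper_width: 1.0
gripper_force: 0.0
time_s: 12.85
eef_pos: [549.4, -329.2, 233.4]
ee_rot: [0.003, 0.11, 0.994, -0.002]
wrist_force: [0.0, -0.8, -0.1]
gripper_width: 1.0
gripper_force: 0.0
top 63 [ 547.29400083 -325.1758494   110.02556596]
scene 58 [ 552.40168272 -328.44056625  109.15178343]
[ 547.18849072 -327.70637812  227.90283654] 13.0
```

Top of the stylus is back at 110 mm, as at the start, so it is home. Next I'll go over the fin.

```bash

python3 -m pendant '{"travel":[[0.12,3.88,0],[0.12,3.88,0],[0.12,3.88,0],[0.12,3.88,0],[0.12,3.88,0]],"rot":[[0,0,0],[0,0,0],[0,0,0],[0,0,0],[0,0,0]]}' 0 >/dev/null
python3 -m pendant '{"travel":[[0.12,3.88,0],[0.12,3.88,0],[0.12,3.88,0],[0.12,3.88,0],[0.12,3.88,0]],"rot":[[0,0,0],[0,0,0],[0,0,0],[0,0,0],[0,0,0]]}' >/dev/null
python3 -m pendant '{"travel":[[0,0,0],[0,0,0],[0,0,0],[0,0,0]],"rot":[[0,0,0],[0,0,0],[0,0,0],[0,0,0]]}'
python3 - <<'E'
from h import *
C=cal("wrist"); p,D=save("wrist","w5"); s=arm.sense(); print(s["eef_pos"],s["ee_rot"])
for n,z in [("cover_grip",140),("clip_mark",188),("cover_pointer",111),("hinge",111)]:
  for r in arm.spot_point("wrist",n)[:1]: print(n,r["p"],r["uv"],at_z("wrist",r["uv"],z,C))
E
```

```text
time_s: 14.22
eef_pos: [559.5, 58.7, 228.9]
ee_rot: [-0.001, 0.11, 0.994, -0.0]
wrist_force: [0.1, -0.2, -0.2]
gripper_width: 1.0
gripper_force: 0.0
[559.69483156  58.43385369 229.11554562] [-5.54958595e-04  1.10568547e-01  9.93868315e-01 -2.44904267e-04]
cover_grip 0.82 [289.4, 212.8] [558.22072845  63.03837797 140.        ]
clip_mark 0.85 [434.6, 257.4] [595.05742416 156.11876391 188.        ]
cover_pointer 0.79 [400.6, 195.1] [573.4203395  159.26265125 111.        ]
hinge 0.88 [286.4, 335.6] [698.8139866   29.85295122 111.        ]
```

View pics/w5.png

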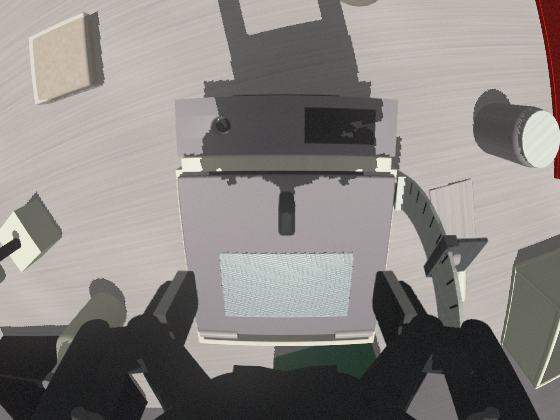

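The fin is at (287,213), centred between the open fingers. The clip straddles the plate at (430–487, 240–270), clear of the fingers.

```bash

python3 - <<'E'
from h import *
o=[ray("top",(190.4,165.5)),ray("scene",(355.5,203.3)),ray("wrist",(434.6,257.4))]
for sel in [(0,1,2),(0,1),(1,2),(0,2)]:
    X=tri([o[i] for i in sel]); d=(X[:2]-HG)@XP; print(sel,X,"yp",(X[:2]-HG)@YP,"r",np.hypot(d,X[2]-111),"th",np.arctan2(X[2]-111,-d))
E
python3 -m pendant '{"travel":[[0.03,0.22,-3],[0,0,-3],[0,0,-2.7],[0,0,-2],[0,0,0]],"rot":[[0,0,0],[0,0,0],[0,0,0],[0,0,0],[0,0,0]]}'
python3 -m pendant '{"travel":[[0,0,0],[0,0,0],[0,0,0],[0,0,0],[0,0,0]],"rot":[[0,0,0],[0,0,0],[0,0,0],[0,0,0],[0,0,0]]}' 255 80
python3 -m pendant '{"travel":[[0,0,0],[0,0,0],[0,0,0],[0,0,0],[0,0,0]],"rot":[[0,0,0],[0,0,0],[0,0,0],[0,0,0],[0,0,0]]}'
python3 - <<'E'
import numpy as np
YAW=np.radians(-12.6);h=0.54/12; prev=None
for i in range(13):
    t=h*i; p=np.array([-140*np.cos(t)+10*np.sin(t),140*np.sin(t)+10*np.cos(t)])
    if i: d=p-prev; print(i,np.round([d[0]*np.cos(YAW)/10,d[0]*np.sin(YAW)/10,d[1]/10],3))
    prev=p
print(np.degrees(h)*np.array([-np.sin(YAW),np.cos(YAW)]))
E
```

```text
(0, 1, 2) [591.99785104 155.17951349 193.77273657] yp 98.98946119562682 r 153.0158180145989 th 0.5715571409854426
(0, 1) [591.40814402 156.03892552 192.92637345] yp 99.69953520864206 r 153.20382339996053 th 0.5642167228557967
(1, 2) [591.80830728 153.02161651 194.46298086] yp 96.84218567837264 r 153.15063039813867 th 0.5763570863893405
(0, 2) [594.00307967 157.46824768 190.11316897] yp 101.66050233198253 r 149.82771254156492 th 0.5562763133589594
time_s: 14.88
eef_pos: [556.7, 61.4, 117.4]
ee_rot: [-0.004, 0.11, 0.994, -0.001]
wrist_force: [-0.4, -0.7, -1.1]
gripper_width: 1.004
gripper_force: 0.0
time_s: 15.3
eef_pos: [561.2, 62.0, 124.4]
ee_rot: [0.001, 0.11, 0.994, 0.0]
wrist_force: [0.0, 0.2, -0.3]
gripper_width: 0.295
gripper_force: 0.0
time_s: 15.72
eef_pos: [560.3, 59.7, 124.0]
ee_rot: [0.0, 0.11, 0.994, -0.002]
wrist_force: [-4.9, -10.1, 7.3]
gripper_width: 0.121
gripper_force: 78.5
1 [ 0.058 -0.013  0.629]
2 [ 0.085 -0.019  0.625]
3 [ 0.113 -0.025  0.621]
4 [ 0.14  -0.031  0.615]
5 [ 0.167 -0.037  0.608]
6 [ 0.193 -0.043  0.6  ]
7 [ 0.219 -0.049  0.59 ]
8 [ 0.245 -0.055  0.58 ]
9 [ 0.27  -0.06   0.568]
10 [ 0.295 -0.066  0.555]
11 [ 0.319 -0.071  0.54 ]
12 [ 0.342 -0.077  0.525]
[0.56244092 2.51621602]
```

```bash

python3 -m pendant '{"travel":[[0.06,-0.15,0.63],[0.09,-0.02,0.63],[0.11,-0.03,0.62],[0.14,-0.03,0.62],[0.17,-0.04,0.61]],"rot":[[0.56,2.52,0],[0.56,2.52,0],[0.56,2.52,0],[0.56,2.52,0],[0.56,2.52,0]]}'
python3 -m pendant '{"travel":[[0.19,-0.04,0.6],[0.22,-0.05,0.59],[0.25,-0.06,0.58],[0,0,0],[0,0,0]],"rot":[[0.56,2.52,0],[0.56,2.52,0],[0.56,2.52,0],[0,0,0],[0,0,0]]}'
cat > th.py <<'E'
from h import *
s=arm.sense(); e=s["eef_pos"]; z=rot(s["ee_rot"]).as_matrix()[:,2]; g=e-19*z
xp=(g[:2]-HG)@XP; zz=g[2]-111
print("tool tilt",np.arctan2(-z[:2]@XP*-1*-1,-z[2]),"grip polar th",np.arctan2(zz,-xp)-np.arctan2(29,140),"r",np.hypot(xp,zz),"(143)","yp",(g[:2]-HG)@YP,s["gripper_force"],s["wrist_force"],s["time_s"])
for c in ["top","scene"]:
    p,D=arm.camera(c); P=cloud(c,D,cal(c)).reshape(-1,3); P=P[~np.isnan(P[:,0])]
    d=P[:,:2]-HG; x=d@XP; y=d@YP
    m=(x<-60)&(x>-150)&(((y>55)&(y<85))|((y<-55)&(y>-85)))&(P[:,2]>112)
    x,z=x[m],P[m,2]
    for k in range(4):
        f=np.polyfit(x,z,1); r=abs(z-np.polyval(f,x)); o=r<max(3,np.median(r)*2); x,z=x[o],z[o]
    print(c,m.sum(),len(x),"cover slope th",np.arctan(-f[0]),"resid",r[o].std())
E
python3 th.py
```

```text
time_s: 16.13
eef_pos: [566.3, 58.3, 154.3]
ee_rot: [-0.112, 0.109, 0.988, 0.012]
wrist_force: [1.1, -4.3, -3.8]
gripper_width: 0.126
gripper_force: 78.3
time_s: 16.55
eef_pos: [572.8, 56.8, 171.3]
ee_rot: [-0.178, 0.108, 0.978, 0.019]
wrist_force: [-1.5, -4.4, -0.1]
gripper_width: 0.125
gripper_force: 79.2
tool tilt 0.3601865566107045 grip polar th 0.37522735874384094 r 142.51754904112903 (143) yp -1.130595469512534 79.1780412197113 [-1.50272005 -4.42441818 -0.14203301] 16.55
top 2275 1172 cover slope th 0.1046997735052314 resid 0.7633604043862924
scene 1799 1706 cover slope th -1.2594877042261503 resid 81.2662127657543
```

```bash

python3 -m pendant '{"travel":[[0.27,-0.06,0.57],[0.3,-0.07,0.55],[0.32,-0.07,0.54],[0.34,-0.08,0.53],[0,0,0]],"rot":[[0.56,2.52,0],[0.56,2.52,0],[0.56,2.52,0],[0.56,2.52,0],[0,0,0]]}'
python3 -m pendant '{"travel":[[0,0,0],[0,0,0],[0,0,0]],"rot":[[0,0,0],[0,0,0],[0,0,0]]}'
python3 th.py
python3 - <<'E'
from h import *
save("scene","s9"); o={}
for c in ["scene","top","wrist"]:
    arm.camera(c)
    for n in ["cover_pointer","clip_mark"]:
        for r in arm.spot_point(c,n)[:1]: print(c,n,round(r["p"],2),np.round(r["uv"],1)); o.setdefault(n,[]).append(ray(c,r["uv"]))
for n in o:
    if len(o[n])>1:
        X=tri(o[n]); d=(X[:2]-HG)@XP; print(n,X,"r",np.hypot(d,X[2]-111),"th",np.arctan2(X[2]-111,-d))
a=cv2.imread("pics/s9.png")[130:310,240:420]; b=cv2.cvtColor(arm.camera("wrist")[0],cv2.COLOR_RGB2BGR)
cv2.imwrite("pics/fin.png",np.hstack([cv2.resize(a,(400,400),interpolation=cv2.INTER_CUBIC),cv2.resize(b[60:340,280:560],(400,400))]))
E
```

```text
time_s: 17.07
eef_pos: [584.7, 54.2, 192.5]
ee_rot: [-0.267, 0.106, 0.957, 0.029]
wrist_force: [-6.4, -4.0, 0.4]
gripper_width: 0.124
gripper_force: 79.6
time_s: 17.32
eef_pos: [584.7, 54.2, 192.4]
ee_rot: [-0.265, 0.106, 0.958, 0.028]
wrist_force: [-0.9, -6.6, -5.3]
gripper_width: 0.124
gripper_force: 79.1
tool tilt 0.5386995933823235 grip polar th 0.5496323599832866 r 142.710190148928 (143) yp -1.1637661186132273 79.0738570690155 [-0.94861666 -6.641858   -5.33273521] 17.3167
top 1947 1033 cover slope th 0.13574120685437321 resid 1.2130557006708116
scene 1700 980 cover slope th 1.408016586347129 resid 42.89859757142635
scene cover_pointer 0.69 [358.2 204. ]
scene clip_mark 0.62 [355.8 205.2]
top cover_pointer 0.52 [196.9 170.5]
top clip_mark 0.56 [189.7 163.9]
wrist cover_pointer 0.91 [454.4 245. ]
wrist clip_mark 0.65 [459.3 249.2]
cover_pointer [589.66259336 153.75152432 187.18648267] r 151.25205859742172 th 0.5278827444505405
clip_mark [594.88816808 156.27604705 188.88152757] r 148.22366450223993 th 0.553223333364406
```

View pics/fin.png

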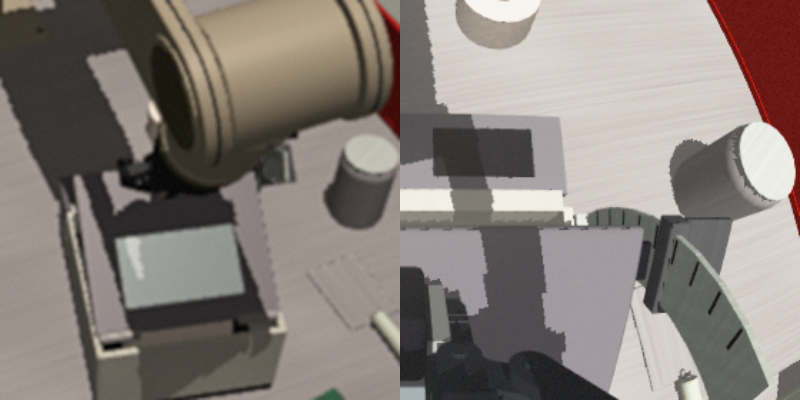

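The left crop shows the cover raised and held. In the right crop the pointer tab at (645,260) sits level with the inner end of the clip at (658,262). The angle is about 0.55 rad from the arm pose, and the clip measures 0.54–0.57, so I'll hand it in.

```bash
python3 -c "
from cell import arm
print(arm.job_done())"
```

```text
the job is handed in; nothing more can be done
None
```

The job is handed in: I pressed the button to its stop with the stylus, returned the stylus fully home in its stand, and the gripper is holding the cover at about 0.55 rad, beside the clip (measured 0.54–0.57 rad); the hand-in call gave no verdict.

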